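Isolate a bench grinder and prove it dead before a wheel change

TASK

The grinder's wheel is to be changed, so make the machine safe by pressing with the tips of the closed fingers, in this order: push the round mushroom stop button on its starter box fully in, tip the power strip's rocker right over to off by pressing down its raised half, push the square start key fully in to prove that the grinder is dead, and last push the stop button fully in again. Lift nothing and leave the power strip, the chisel, the sanding block and the try square where they lie.

Things in the scene. Friction and masses are not known exactly. Their poses are not given: they have to be found in the camera images.
- starter: The grinder's starter: grey box 80 x 142 mm, lid 56 mm high, screwed to the bench before the long batten (the 240 mm high grinder stands fixed at the back right, clear of the work); origin under its middle, z up, y (its long side) runs from the stop button to the start key. Both controls are on the lid, 72 mm apart, and interlocked: as either goes in, the other comes out by the same amount.
- stop_top (a point): Centre of the top of the stop button: round black mushroom head, 40 mm across, gently domed, on the right half of the starter's lid seen from the robot. Its top stands 73 mm above the bench when out (as at the start) and 65 mm when in.
- start_top (a point): Centre of the top of the start key: square black key, 24 x 24 mm, flat, on the left half of the starter's lid, in a flat bezel 3 mm high. Its top stands 72 mm above the bench when out and 64 mm (8 mm above the lid) when in, as at the start.
- stop_button (a joint): Travel of the stop button, m: 0 fully out (at the start), 0.008 fully in, straight down. It moves under about 4 N, does not spring back and stays where it is left.
- start_key (a joint): Travel of the start key, m: 0 fully in (at the start), -0.008 fully out; always minus the stop button's value. Moves under about 4 N, straight down, and stays where it is left.
- power_strip: White power strip, 56 x 223 mm, its top 42 mm high, lying loose (about 0.6 kg) on the bench beyond the long batten; origin under its middle, y along it. Three sockets and, near its cord end at -y, a red rocker switch.
- strip_rocker (a point): Middle of the rocker's top, 45 mm above the bench; its pivot line runs along y. x points across the strip to the half raised at the start, whose outer edge, 12 mm out, comes down from 49 to 43 mm above the bench. Rocker 25 mm in x, 12 mm in y. A fingertip 20 mm broad must be centred about 16 mm out along x, clear of the pivot line, or it stops on the rocker's middle half-way.
- power_strip_switch (a joint): Angle of the rocker, rad: about 0.34 at the start (on), 0.175 level, 0 fully over (off: the half at +x down). It turns under about 2 to 5 N and stays where it is left.
- sanding_block_mid (a point): Middle of a loose cork sanding block, 61 x 105 x 31 mm; bystander.
- chisel_mid (a point): Middle of a loose chisel with wooden handle, 26 x 244 x 26 mm, long side along its y; bystander.
- try_square_mid (a point): Middle of a loose try square, 110 x 162 x 14 mm; bystander.

How it is judged:
By the outcome, as a careful person would: the job done as asked, in the order asked, and still so for the second after the job is handed in, with the robot touching nothing.
It also fails if it takes over 45 s, if anything falls off the work surface, if the arm or the gripper's body presses on something with over 40 N, if the wrist force passes 120 N, or if a joint passes its speed limit or range.

ROBOT

A 6-joint arm with a two-finger parallel gripper is mounted at the origin on a cart in front of the work surface, level with it; the furniture and walls round the work are solid. World frame = base frame: x ahead of the robot, y to its left, z up, the work surface at z = 0. Lengths are in m, angles in degrees, forces in N, time in s.
With the tool pointing down it reaches from about 0.35 to 0.875 m from the base axis. Payload 4.2 kg.
Tool frame: the origin (TCP) lies midway between the tips of the shut fingers; the grasp point (between the pads) lies 19 mm behind it; y points along the fingers, z is the direction in which the jaws open and shut, and the axes are right-handed (so a half turn about y gives the same grasp; the last joint's range is limited). The gripper opens to 87 mm and grips with 3 to 60 N. Pads are 19 mm wide; open, the fingers measure 117 mm over their backs; the gripper's body (75 mm by 190 mm) begins 51 mm behind the grasp point.
Start: joints at [14.817, 22.042, 0.453, 0, -68.411, -14.817], TCP at [0.625, 0, 0.198] pointing down, gripper open.
Joint ranges: [-179.83, 179.83], [-69.29, 118.12], [-61.27, 80.66], [-181.25, 117.63], [-171.15, -9.14], [-177.46, 177.46]. Speed limits (degrees/s): [159.86, 159.86, 180, 180, 180, 180].

INTERFACE

Orientations are given as [roll, pitch, yaw] about the fixed x, y, z axes, in that order (R = Rz(yaw) Ry(pitch) Rx(roll)).
In Python, from workcell import env gives the robot as it stands. The module is installed in compiled form; this text tells all that it offers. Calls block until the motion is done:
- env.goto(position, orientation): joint-space move of the TCP to a pose.
- env.move_straight(position, rotation=None, rate=0.15, force_limit=None): straight line of the TCP; rotation=None keeps the orientation; rate is the mean speed in m/s. With force_limit (N) it stops when the force on the tool has changed by that much, and returns True; else False.
- env.set_joints(angles): joint-space move.
- env.gripper_to(opening, grasp_force=None): opening from 0.0 (shut) to 1.0 (fully open); grasp_force is the grip in N (None keeps the last); returns when the fingers have stopped.
- env.dwell(seconds).
- env.inverse_kinematics(position, orientation): joint angles nearest the present ones, or None.
- env.read_state(): the state.
- env.grab_frame(name): name is "scene" or "side" or "wrist"; returns a dict with "image" (480x640x3 uint8, blue, green, red), "fx", "fy", "cx", "cy" (pixels), "D" ([k1, k2, p1, p2, k3] as OpenCV has them; the pictures are not rectified), "position" and "orientation" of the camera in the world. Camera axes: x right, y up, looking along -z (the intrinsics and any distortion apply to the point x, -y, -z); pixel columns grow to the right and rows downward; lengths in m; the calibration is good to about 2 mm. A picture is of the moment at which its call begins. There is no depth.
A pose or a line that the arm cannot do raises env.Unreachable and nothing moves.
- env.close_job(): hands the job in, once; it reports no verdict.
Trained networks look in a picture, given as the dict that the camera call returned (one of the last four; its "shot" number tells which), for a name from the list of things; names that differ only in an ending like _2 or _b are one class to them, and where a whole thing is asked for, a point or a joint stands for the part that bears it (a point fixed in the world has none). Each returns a list of dicts, best first, with "score" (0 to 1); they miss things now and then, are a little off and sometimes report something else, mostly with a low value. They report only what shows in the picture. A call takes as long as a camera call.
- env.search_frame(picture, thing): "xyz" ([x, y, z] in m, in world coordinates, good to about 4 mm: the middle of the surface that is visible of it).
- env.trace(picture, thing): "mask" (480x640 bool, what is visible of it).
The state is a dict: "clock": time; "joint_positions": joint angles; "qvel": joint speeds; "joint_torque": joint torques, N m; "position": TCP position; "tool_rot": TCP orientation; "force": force on the tool from outside, world axes, zero at the start; "wrist_torque": the same for the moment, N m; "opening": opening from 0.0 (shut) to 1.0 (fully open).
Only numpy, scipy, OpenCV 4.12 (cv2) and the standard library are available. Lean on these libraries where they do the work, as an engineer would, in place of code of your own. Each camera call takes 0.05 s, during which the arm holds its last target.

## Working session

There is one attempt and no reset: what is moved stays moved. The work goes in short steps, each a Python script; the robot and the scene stay as the last script left them, time stands still between calls to the robot, and variables do not carry over. Pictures are saved under pics/ and viewed, and the job is handed in when it is done.

```bash
mkdir -p pics; python3 - <<'E'
from workcell import env
import cv2
s=env.read_state();print(s['clock'],s['position'],s['tool_rot'],s['force'],s['opening'])
for n in ("scene","side","wrist"):
    p=env.grab_frame(n);cv2.imwrite(f"pics/{n}0.png",p["image"]);print(n,p["position"],p["orientation"],p["fx"],p["D"])
    for t in ("starter","stop_top","start_top","strip_rocker","power_strip","chisel_mid","sanding_block_mid","try_square_mid"):
        print(t,[(d["xyz"],d["score"]) for d in env.search_frame(p,t)[:2]])
print(env.read_state()['clock'])
E
```

```text
0.0 [6.24333310e-01 8.59433501e-06 1.96727661e-01] [-8.98700426e+01  6.47110754e-03  8.99865932e+01] [-0.21529157  0.75683787 -0.80506378] 0.9988980889362781
scene [-0.20015491  0.79952478  0.65881466] [  62.22662331    0.48120689 -139.28835959] 549.5417374874582 [-0.01612347  0.          0.          0.          0.        ]
starter []
stop_top [([0.4408, -0.2453, 0.0714], 0.46), ([0.4495, -0.1799, 0.0673], 0.38)]
start_top []
strip_rocker [([0.6335, 0.2189, 0.0353], 0.56), ([0.4364, 0.2402, 0.0338], 0.56)]
power_strip [([0.6357, 0.2152, 0.0339], 0.74), ([0.4418, -0.2471, 0.0691], 0.46)]
chisel_mid [([0.4424, -0.244, 0.074], 0.54)]
sanding_block_mid [([0.437, 0.2434, 0.0341], 0.66)]
try_square_mid [([0.418, -0.4209, 0.0138], 0.7)]
side [0.48761    0.95984882 0.59867754] [  63.84675232    1.07884623 -176.36654776] 539.4924987005503 [0.03461233 0.         0.         0.         0.        ]
starter [([0.4574, -0.1582, 0.0524], 0.79)]
stop_top [([0.4494, -0.2438, 0.0702], 0.59)]
start_top [([0.4454, 0.2562, 0.0284], 0.35)]
strip_rocker [([0.6551, 0.262, 0.0428], 0.74)]
power_strip [([0.6499, 0.2643, 0.0386], 0.82)]
chisel_mid [([0.6097, -0.068, 0.0184], 0.68)]
sanding_block_mid [([0.4439, 0.2562, 0.0302], 0.85)]
try_square_mid [([0.4155, -0.4209, 0.0049], 0.92)]
wrist [ 0.62408158 -0.06811787  0.38512098] [-1.45663869e+01  5.49560632e-04 -1.79947673e+02] 336.3484833675565 [-0.0339852  0.         0.         0.         0.       ]
starter [([0.4593, -0.1675, 0.0545], 0.57)]
stop_top [([0.4548, -0.1832, 0.063], 0.45)]
start_top [([0.4535, -0.1821, 0.0641], 0.83)]
strip_rocker [([0.6565, 0.1444, 0.0382], 0.91)]
power_strip [([0.6546, 0.1419, 0.042], 0.84)]
chisel_mid [([0.6256, -0.1091, 0.0139], 0.71)]
sanding_block_mid [([0.4534, -0.1802, 0.0681], 0.27)]
try_square_mid [([0.6564, 0.1247, 0.043], 0.35)]
1.35
```

View pics/scene0.png

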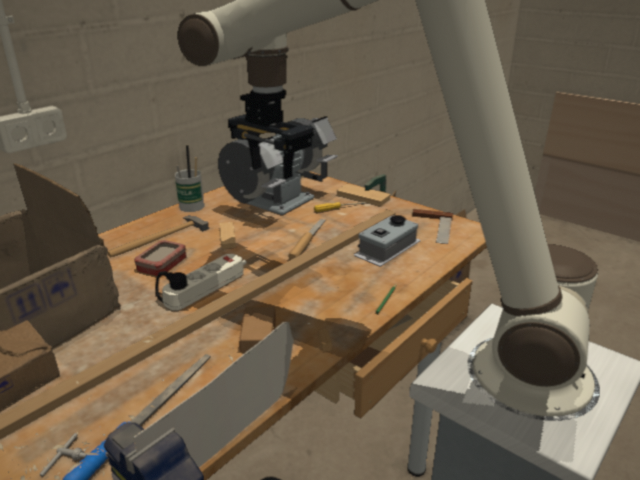

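View pics/side0.png

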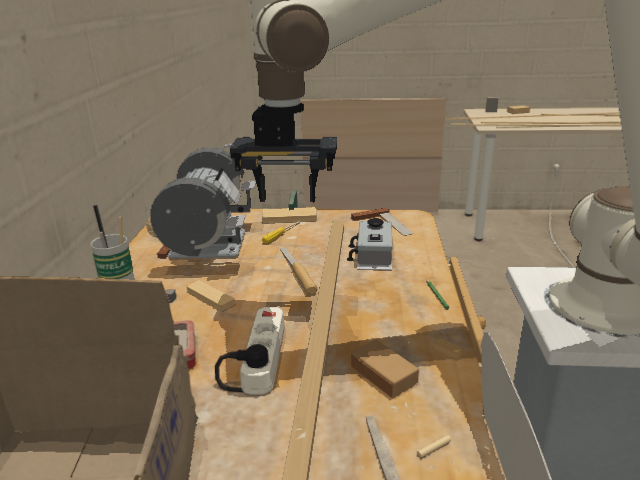

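View pics/wrist0.png

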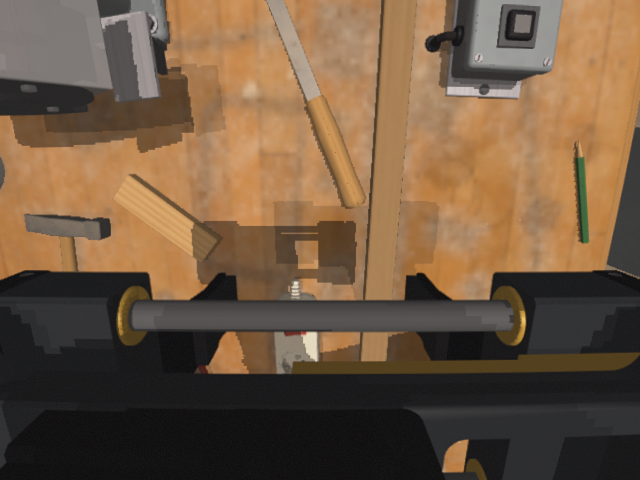

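The scene and side pictures show the starter with the stop at side px (375,222) and the key at (375,238), and the white strip with its red rocker at its far end, side px (268,314). In the wrist view the key is at (520,25), and the rocker is half hidden at (293,333). I'll shut the fingers and take a closer look at each.

```bash
python3 - <<'E'
from workcell import env
import cv2
env.gripper_to(0.0)
for n,pos in (("r",[0.64,0.33,0.22]),("s",[0.46,-0.06,0.22])):
    env.goto(pos,[-90,0,90])
    p=env.grab_frame("wrist");cv2.imwrite(f"pics/wrist_{n}1.png",p["image"]);print(n,p["position"],p["orientation"])
    for t in ("starter","stop_top","start_top","strip_rocker","power_strip"):
        print(t,[(d["xyz"],d["score"]) for d in env.search_frame(p,t)[:2]])
    s=env.read_state();print(s['clock'],s['position'])
    import pickle;pickle.dump(p,open(f"p_{n}.pkl","wb"))
E
```

```text
r [0.63931019 0.26056489 0.4073972 ] [-1.45426145e+01 -8.98902670e-03  1.79973223e+02]
starter []
stop_top []
start_top []
strip_rocker [([0.6563, 0.2027, 0.0399], 0.76)]
power_strip [([0.6531, 0.2004, 0.0434], 0.56)]
4.425 [0.64034271 0.32891918 0.22026321]
s [ 0.45995647 -0.12759089  0.40735179] [-1.45649619e+01  3.27970145e-02 -1.79899237e+02]
starter []
stop_top [([0.4477, -0.2466, 0.0725], 0.62)]
start_top [([0.6562, 0.1011, 0.0386], 0.63), ([0.4494, -0.1824, 0.0667], 0.6)]
strip_rocker [([0.6574, 0.1021, 0.041], 0.86)]
power_strip [([0.6555, 0.1004, 0.0429], 0.75)]
6.3083 [ 0.46029137 -0.05963398  0.21980146]
```

View pics/wrist_r1.png

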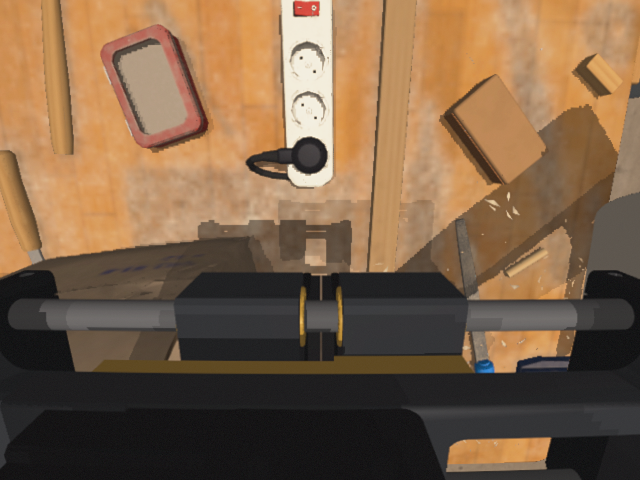

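View pics/wrist_s1.png

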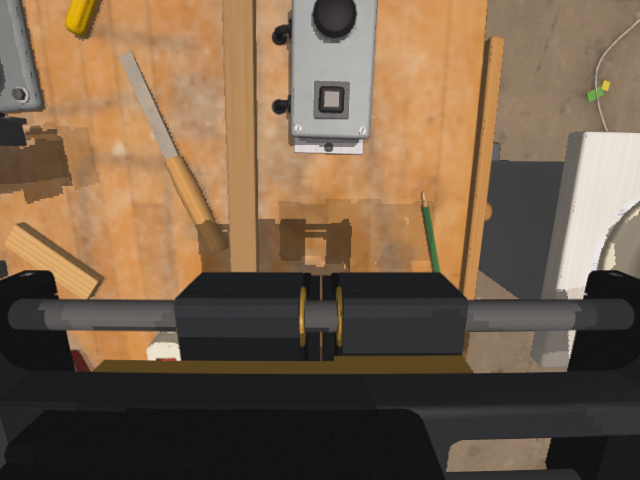

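The rocker is at (306,8) in the first picture. In the second the stop's centre is near (335,14) and the key's at (331,98). I'll take a better rocker picture, with the rocker further into the frame, and compute the positions.

```bash
cat > h.py <<'E'
import numpy as np,cv2
from scipy.spatial.transform import Rotation as R
def ray(p,u,v):
    K=np.array([[p["fx"],0,p["cx"]],[0,p["fy"],p["cy"]],[0,0,1]])
    x,y=cv2.undistortPoints(np.array([[[u,v]]],float),K,np.array(p["D"])).ravel()
    return R.from_euler("xyz",p["orientation"],degrees=True).apply([x,-y,-1.])
def at(p,u,v,z):
    d=ray(p,u,v);c=np.array(p["position"]);return c+d*(z-c[2])/d[2]
def crop(p,u0,v0,u1,v1,k,f):
    cv2.imwrite(f,cv2.resize(p["image"][v0:v1,u0:u1],None,fx=k,fy=k,interpolation=cv2.INTER_CUBIC))
E
python3 - <<'E'
from workcell import env
import pickle
from h import *
p=pickle.load(open("p_s.pkl","rb"))
print("stop",at(p,335,14,.07),"key",at(p,331,98,.064)); crop(p,270,0,390,160,4,"pics/cs.png")
env.goto([0.46,-0.11,0.22],[-90,0,90])
p=env.grab_frame("wrist");pickle.dump(p,open("p_s2.pkl","wb"));cv2.imwrite("pics/s2.png",p["image"])
for t in ("stop_top","start_top"): print(t,[(d["xyz"],d["score"]) for d in env.search_frame(p,t)[:2]])
env.goto([0.655,0.25,0.2],[-90,0,90])
p=env.grab_frame("wrist");pickle.dump(p,open("p_r2.pkl","wb"));cv2.imwrite("pics/r2.png",p["image"])
for t in ("strip_rocker","power_strip_switch"):
  for d in env.search_frame(p,t)[:2]: print(t,d["xyz"],d["score"])
hsv=cv2.cvtColor(p["image"],cv2.COLOR_BGR2HSV)
crop(p,240,20,400,140,5,"pics/cr.png")
print(env.read_state()["clock"])
E
```

```text
stop [ 0.44751104 -0.2514626   0.07      ] key [ 0.45032774 -0.1815797   0.064     ]
stop_top [([0.4493, -0.2529, 0.0728], 0.96)]
start_top [([0.4503, -0.1845, 0.0648], 0.9), ([0.651, 0.0753, 0.0181], 0.72)]
strip_rocker [0.6538, 0.1899, 0.0384] 0.67
power_strip_switch [0.6534, 0.1211, 0.0427] 0.89
8.4417
```

View pics/s2.png

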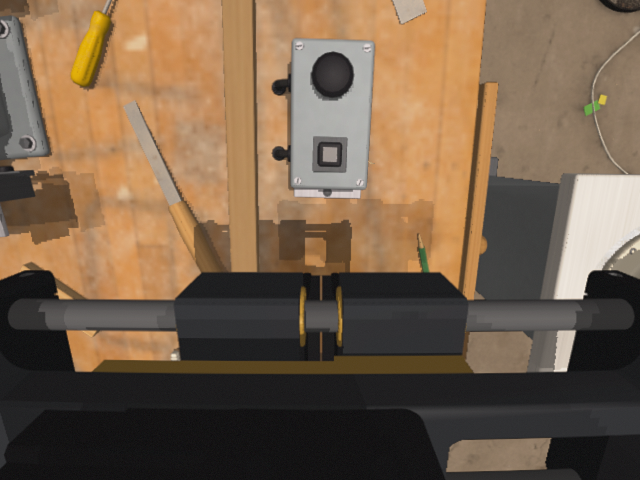

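View pics/cr.png

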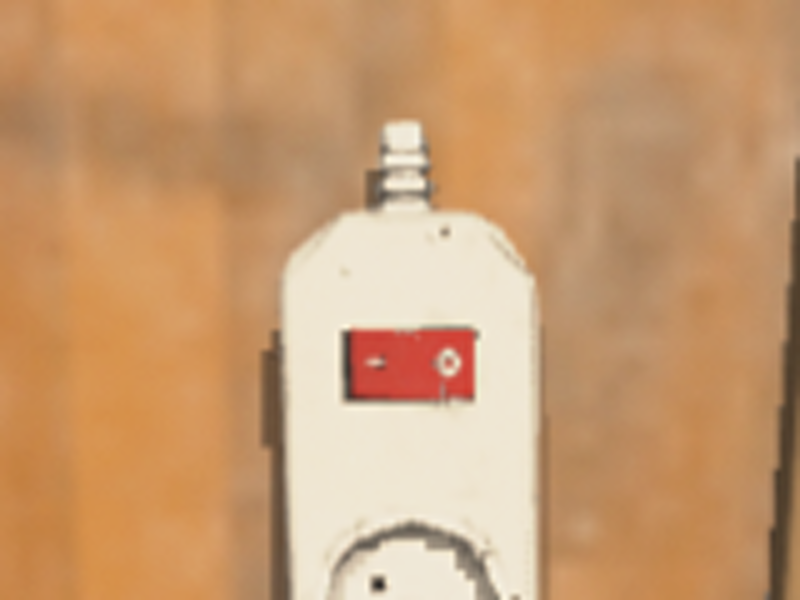

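View pics/r2.png

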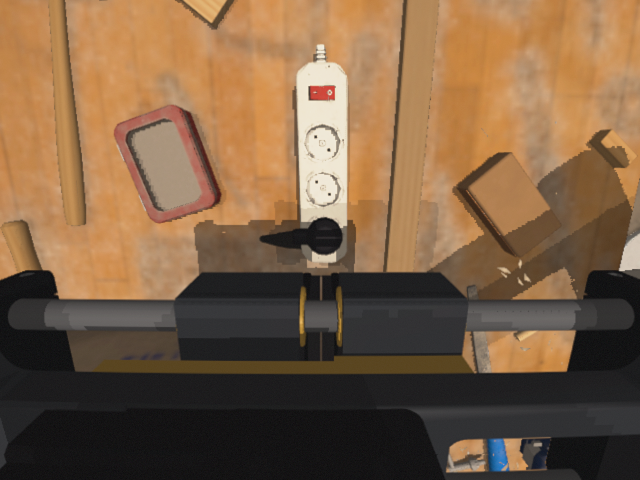

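In r2 the strip's rocker spans px (309..335, 86..100), with "I" on the left (+x) and "O" on the right (-x). The dark recess edge is on the left, so the raised half looks to be on the right, towards the robot. I'll confirm this in a zoom from the side camera. In s2 the stop is at (332,74) and the key at (329,154).

```bash
python3 - <<'E'
from workcell import env
import pickle
from h import *
p=pickle.load(open("p_s2.pkl","rb"))
a=at(p,332.5,74.5,.07);b=at(p,329.5,154,.064);print("stop",a,"key",b,np.linalg.norm((a-b)[:2]))
p=pickle.load(open("p_r2.pkl","rb"))
for q in [(309,93.5),(335,93),(322,93),(298,150),(347.5,150),(297,90),(347,90)]: print(q,at(p,*q,.044))
p=env.grab_frame("side");print(p["position"])
crop(p,240,295,300,335,13,"pics/sidez.png")
p=env.grab_frame("scene");crop(p,200,240,260,285,13,"pics/scenez.png")
E
```

```text
stop [ 0.44782476 -0.2522359   0.07      ] key [ 0.45008693 -0.18085532  0.064     ] 0.0714164156118161
(309, 93.5) [0.6651943  0.12254266 0.044     ]
(335, 93) [0.64042227 0.12210298 0.044     ]
(322, 93) [0.65280646 0.12210631 0.044     ]
(298, 150) [0.67649074 0.1747697  0.044     ]
(347.5, 150) [0.62757421 0.17478004 0.044     ]
(297, 90) [0.67658349 0.11939692 0.044     ]
(347, 90) [0.62903303 0.11941094 0.044     ]
[0.48761    0.95984882 0.59867754]
```

View pics/sidez.png

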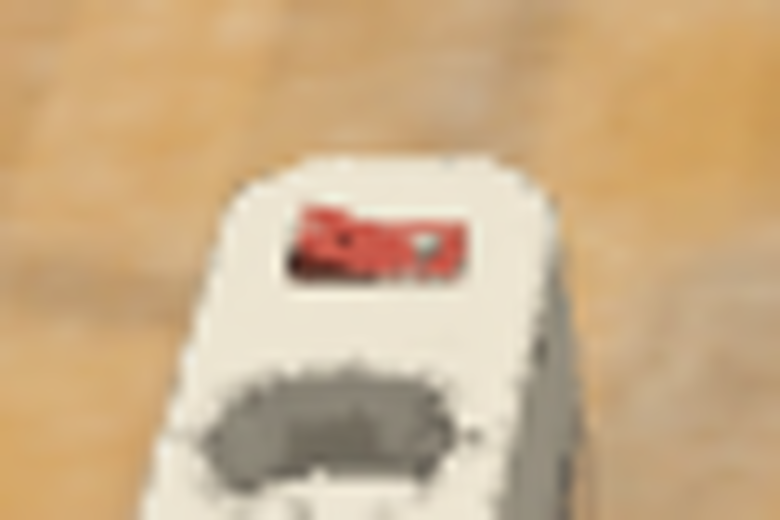

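View pics/scenez.png

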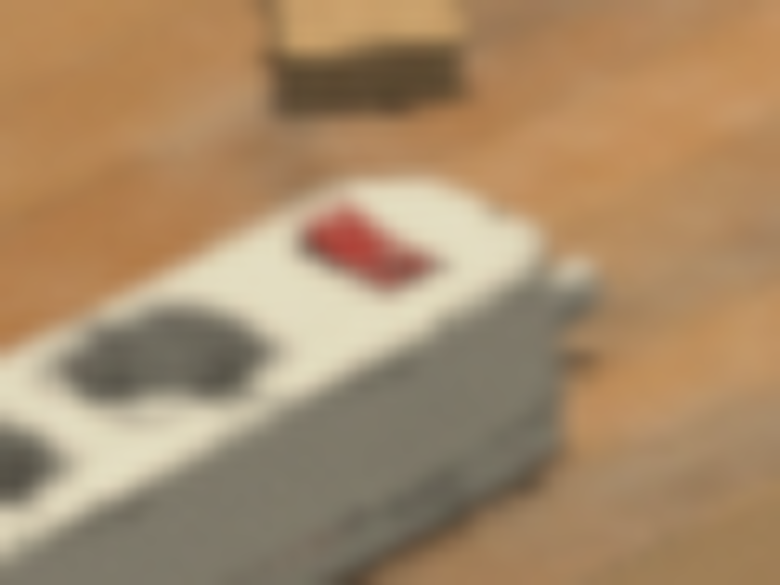

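The side zoom suggests the opposite. The left (+x) end stands proud with a shaded wall beneath it, and that also fits x = across the strip with y running from the cord end. The two readings disagree, so I'll settle it with oblique close views from both sides.

```bash
python3 - <<'E'
from workcell import env
import pickle
from h import *
def proj(p,X):
    Rm=R.from_euler("xyz",p["orientation"],degrees=True).as_matrix()
    c=Rm.T@(np.array(X)-p["position"]);c=np.array([c[0],-c[1],-c[2]])
    K=np.array([[p["fx"],0,p["cx"]],[0,p["fy"],p["cy"]],[0,0,1]])
    return cv2.projectPoints(c.reshape(1,1,3),np.zeros(3),np.zeros(3),K,np.array(p["D"]))[0].ravel()
for n,x in (("hi",0.78),("lo",0.49)):
    env.goto([x,0.24,0.15],[-90,0,90])
    p=env.grab_frame("wrist");u,v=proj(p,[.653,.122,.045]).astype(int);print(u,v,p["position"])
    u=np.clip(u,35,605);v=np.clip(v,30,450)
    crop(p,u-35,v-30,u+35,v+30,9,f"pics/ob_{n}.png")
    pickle.dump(p,open(f"p_{n}.pkl","wb"))
print(env.read_state()["clock"])
E
```

```text
475 94 [0.77944152 0.1712963  0.33611113]
123 93 [0.48971224 0.17239289 0.33832457]
10.3583
```

View pics/ob_hi.png

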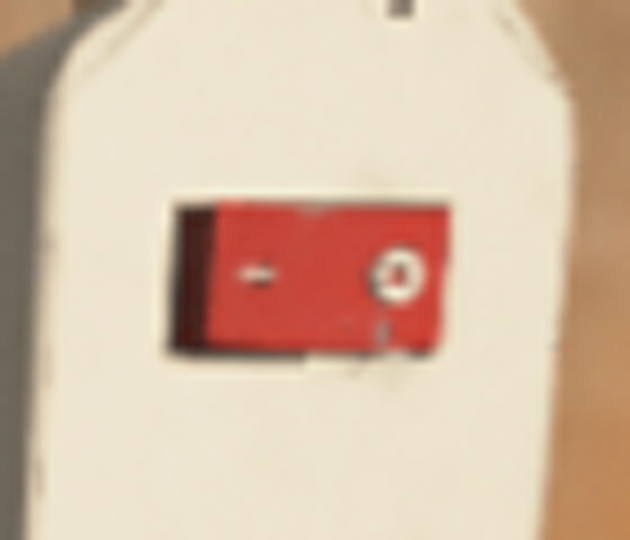

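View pics/ob_lo.png

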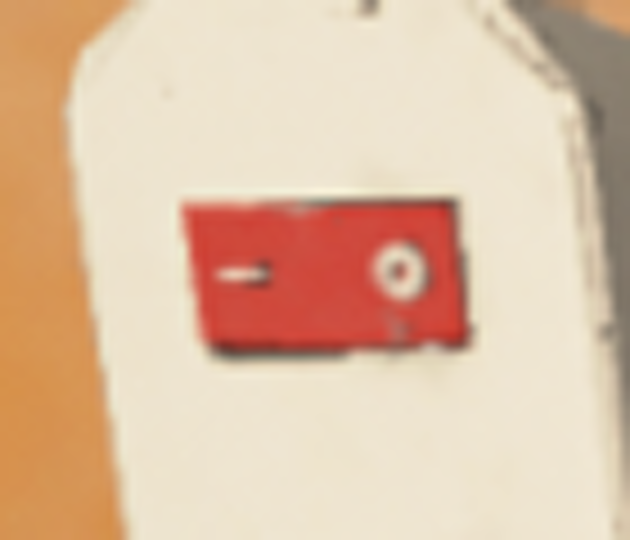

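The view from +x shows a tall dark red end wall at the left (crop x 175-215). The view from -x shows none at its near end. So the +x half is raised. I'll confirm by triangulating both ends.

```bash
python3 - <<'E'
import pickle
from h import *
h=pickle.load(open("p_hi.pkl","rb"));l=pickle.load(open("p_lo.pkl","rb"))
def tri(a,b):
    ra=ray(h,475-35+a[0]/9,94-30+a[1]/9);rb=ray(l,123-35+b[0]/9,93-30+b[1]/9)
    ca,cb=np.array(h["position"]),np.array(l["position"])
    t=np.linalg.lstsq(np.c_[ra,-rb],cb-ca,rcond=None)[0]
    return ca+ra*t[0],cb+rb*t[1]
print("+x end",tri((213,278),(193,275)));print("-x end",tri((445,278),(463,273)));print("O",tri((398,275),(399,271)))
print("strip edges z.042", at(h,475-35+38/9,94-30+278/9,.042),at(h,475-35+565/9,94-30+278/9,.042),at(l,123-35+90/9,93-30+275/9,.042),at(l,123-35+595/9,93-30+275/9,.042))
E
```

```text
+x end (array([0.6634827 , 0.12244397, 0.04675311]), array([0.66348218, 0.12227623, 0.04678164]))
-x end (array([0.64043131, 0.12146833, 0.04273822]), array([0.64043175, 0.12181666, 0.04267886]))
O (array([0.64555847, 0.1215523 , 0.04435699]), array([0.64555888, 0.12183226, 0.04430907]))
strip edges z.042 [0.67769671 0.12183221 0.042     ] [0.62889701 0.12116737 0.042     ] [0.67615227 0.12127321 0.042     ] [0.62841262 0.12205022 0.042     ]
```

The +x end is raised: about 47 mm high, against 43 mm at -x. The rocker's middle is at about (0.6525, 0.122), so I press at x = 0.6685. First, the stop button.

```bash
cat >> h.py <<'E'
def press(env,x,y,o,zup,zend,fl):
    env.goto([x,y,zup],o)
    r=env.move_straight([x,y,zend],rate=0.03,force_limit=fl)
    s=env.read_state();print("hit",r,s["position"].round(4) if hasattr(s["position"],"round") else s["position"],np.round(s["force"],1),s["clock"])
    env.move_straight([x,y,zup+0.03],rate=0.12)
E
python3 - <<'E'
from workcell import env
from h import *
import pickle
print(env.inverse_kinematics([.6685,.122,.06],[-90,0,0]),env.inverse_kinematics([.6685,.122,.06],[-90,0,180]))
press(env,.448,-.2525,[-90,0,90],.09,.058,20)
env.goto([0.46,-0.11,0.22],[-90,0,90])
p=env.grab_frame("wrist");crop(p,270,20,400,200,4,"pics/after1.png");cv2.imwrite("pics/after1.png",p["image"][20:200,240:420].repeat(3,0).repeat(3,1))
s=env.read_state();print(s["clock"],s["force"])
E
```

```text
[ 2.39435289e+01  3.36816353e+01 -9.17181619e-01 -2.54444375e-14
 -5.54011831e+01 -1.13943529e+02] [ 2.39435289e+01  3.36816353e+01 -9.17181619e-01  2.54444375e-14
 -5.54011831e+01  6.60564711e+01]
hit False [ 0.4482 -0.2526  0.0582] [-0.6  0.4 -0.3] 13.3833
14.8333 [-0.26834942  0.2616741  -0.52941664]
```

View pics/after1.png

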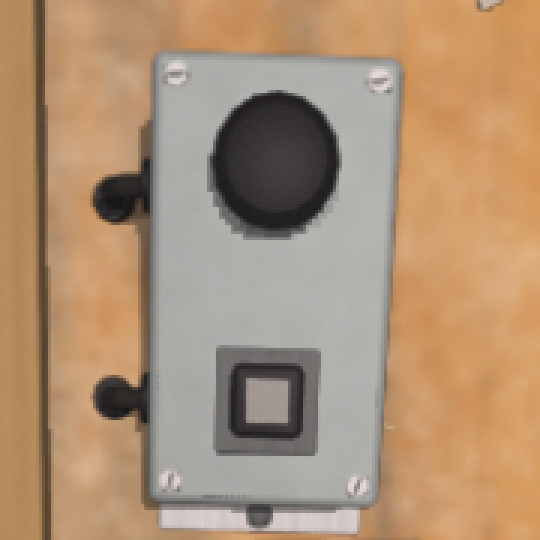

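There was no contact force although the TCP went to z = 0.058, below the head's 65 mm. I'll check the opening and compare the before and after pictures.

```bash
python3 - <<'E'
from workcell import env
from h import *
import pickle
s=env.read_state();print(s["opening"],s["position"],s["tool_rot"],s["joint_positions"])
a=pickle.load(open("p_s2.pkl","rb"))["image"][20:200,270:400]
b=env.grab_frame("wrist")["image"][20:200,270:400]
cv2.imwrite("pics/cmp.png",cv2.resize(np.hstack([a,b]),None,fx=3,fy=3,interpolation=cv2.INTER_CUBIC))
p=env.grab_frame("side");cv2.imwrite("pics/side1.png",p["image"])
E
```

```text
0.0020866758127006486 [ 0.45902908 -0.11060418  0.21830038] [-8.97995572e+01  6.86204425e-04  8.99453502e+01] [ 6.21872597e+00  6.16900608e+00 -1.80017806e+01 -2.32238382e-02
 -6.60285325e+01 -6.26390466e+00]
```

View pics/cmp.png

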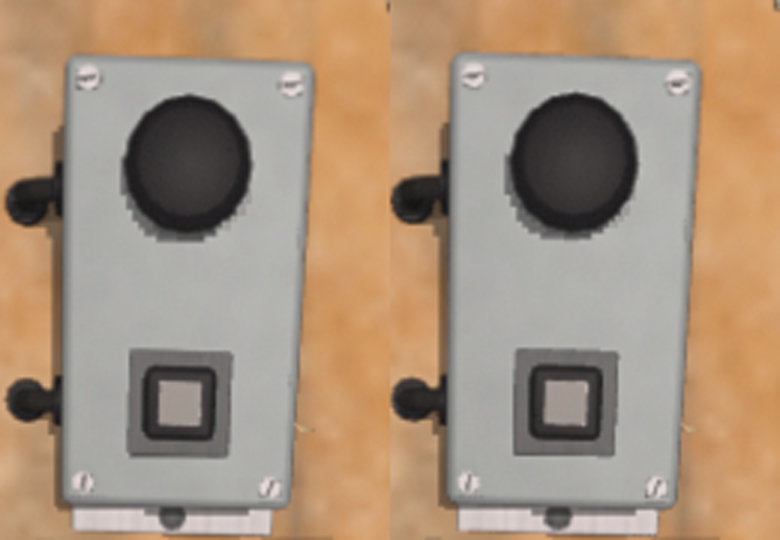

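View pics/side1.png

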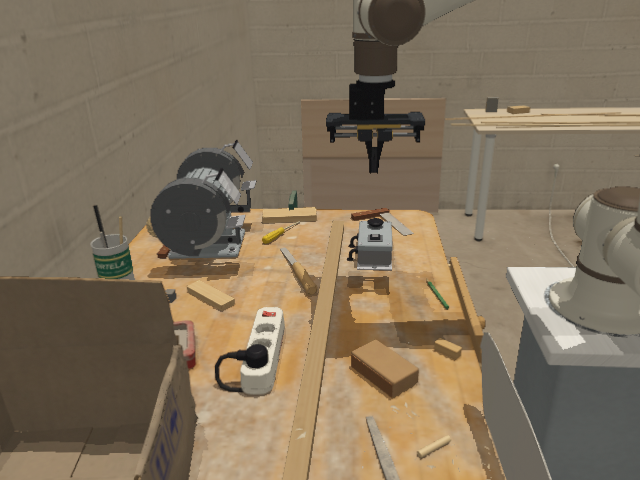

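The button hasn't moved: both halves of the comparison look identical. I'll project the reported TCP into the side view, where the fingertip shows at (374,171).

```bash
cat >> h.py <<'E'
def proj(p,X):
    Rm=R.from_euler("xyz",p["orientation"],degrees=True).as_matrix()
    c=Rm.T@(np.array(X)-p["position"]);c=np.array([c[0],-c[1],-c[2]])
    K=np.array([[p["fx"],0,p["cx"]],[0,p["fy"],p["cy"]],[0,0,1]])
    return cv2.projectPoints(c.reshape(1,1,3),np.zeros(3),np.zeros(3),K,np.array(p["D"]))[0].ravel()
E
python3 - <<'E'
from workcell import env
from h import *
s=env.read_state();T=s["position"]
for n in("side","scene"):
    p=env.grab_frame(n);print(n,proj(p,T),proj(p,T+np.array([0,0,.02])))
    print("stop",proj(p,[.448,-.2525,.073]),"key",proj(p,[.4502,-.181,.064]))
    u,v=proj(p,T).astype(int);crop(p,u-40,v-40,u+40,v+30,8,f"pics/tip_{n}.png")
E
```

```text
side [373.17195388 182.77979576] [373.3894552 173.5879738]
stop [375.34534886 219.8457005 ] key [374.99616888 235.65085714]
scene [362.05659452 176.48043025] [362.32901681 167.81343267]
stop [398.29682147 216.53824318] key [380.69891754 229.66256423]
```

View pics/tip_side.png

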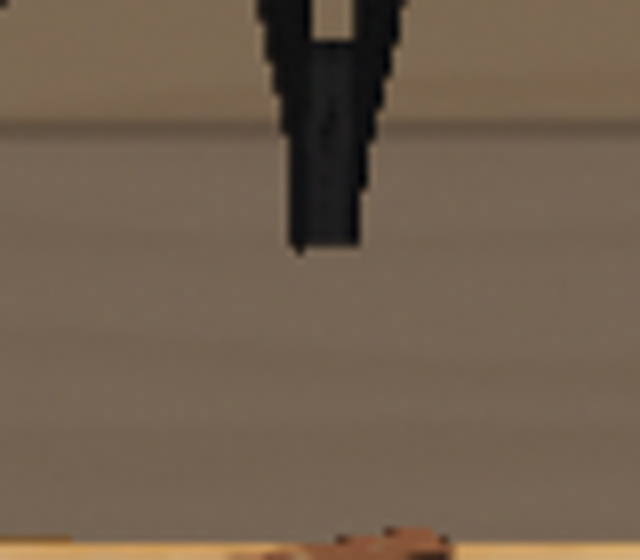

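View pics/tip_scene.png

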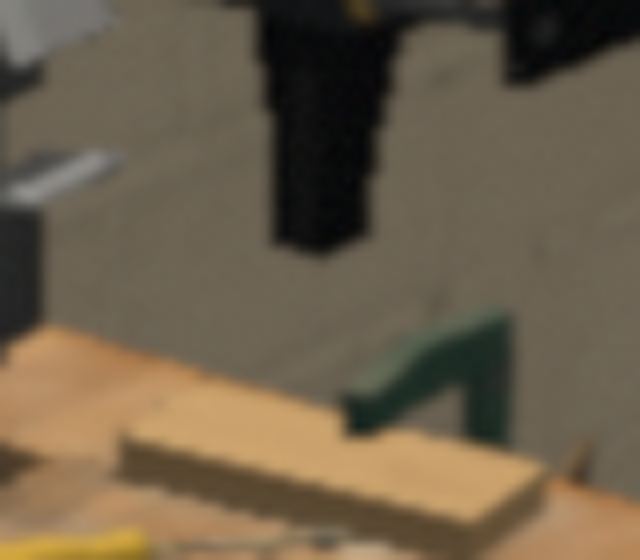

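In both views the real fingertip is about 9 px above the projected TCP, so the tips end about 20 mm behind the reported TCP. It is a constant offset along the tool, and the sideways agreement is within 1-2 mm. The tip measures about 20 mm across either way, so I can keep the same orientation for every press and just go 20 mm lower, guarded by force. Pressing the stop again.

```bash
python3 - <<'E'
from workcell import env
from h import *
press(env,.448,-.2525,[-90,0,90],.065,.036,20)
p=env.grab_frame("side");cv2.imwrite("pics/s_a.png",p["image"])
print(env.read_state()["clock"])
E
```

```text
hit True [ 0.4482 -0.2524  0.0407] [-1.6  1.4  5.4] 16.675
17.3333
```

```bash
python3 - <<'E'
from workcell import env
from h import *
import pickle
env.goto([0.46,-0.11,0.22],[-90,0,90])
a=pickle.load(open("p_s2.pkl","rb"))["image"][20:200,270:400]
p=env.grab_frame("wrist");pickle.dump(p,open("p_s3.pkl","wb"));b=p["image"][20:200,270:400]
cv2.imwrite("pics/cmp2.png",cv2.resize(np.hstack([a,b]),None,fx=3,fy=3,interpolation=cv2.INTER_CUBIC))
print(env.read_state()["clock"],env.read_state()["force"])
E
```

```text
18.1667 [ 0.28805452 -0.83333597  0.09875353]
```

View pics/cmp2.png

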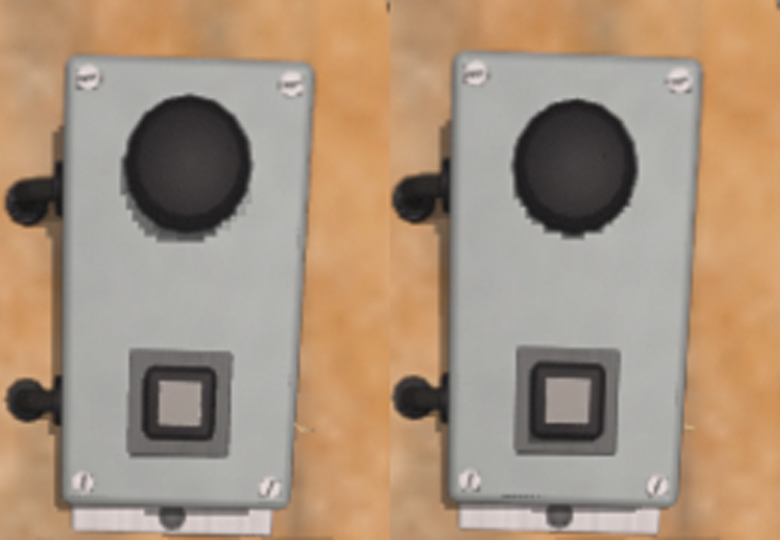

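The stop is in: its shadow has gone and the key is raised. One quick re-press checks it is at the end stop, then the rocker.

```bash
python3 - <<'E'
from workcell import env
from h import *
press(env,.448,-.2525,[-90,0,90],.055,.034,30)
env.goto([.6685,.122,.11],[-90,0,90])
press(env,.6685,.122,[-90,0,90],.045,.008,18)
env.goto([0.66,0.25,0.2],[-90,0,90])
p=env.grab_frame("wrist");crop(p,240,20,400,140,5,"pics/cr2.png");cv2.imwrite("pics/r3.png",p["image"])
p=env.grab_frame("side");crop(p,240,295,300,335,13,"pics/sidez2.png")
print(env.read_state()["clock"])
E
```

```text
hit True [ 0.4484 -0.2523  0.0407] [-1.4  1.6  6.2] 19.6
hit True [0.6706 0.122  0.019 ] [-0.9 -0.2  5.8] 23.0083
24.4833
```

View pics/cr2.png

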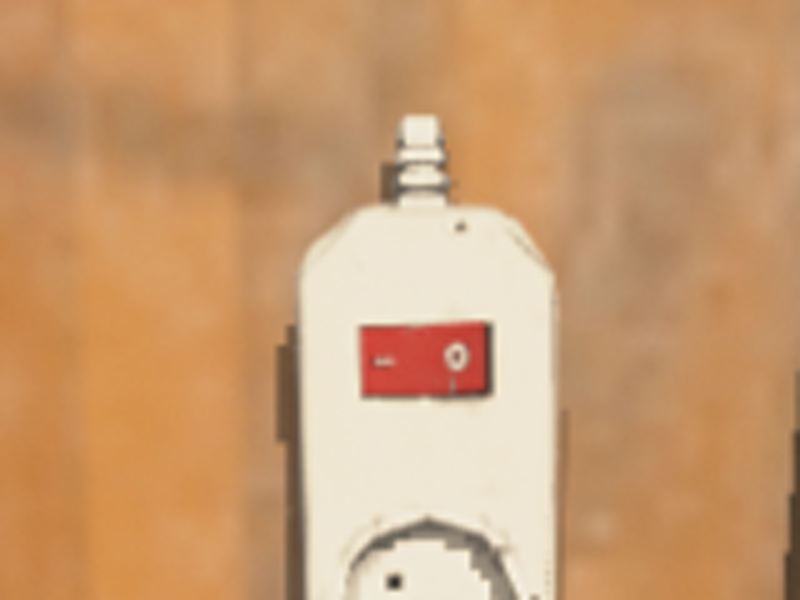

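View pics/sidez2.png

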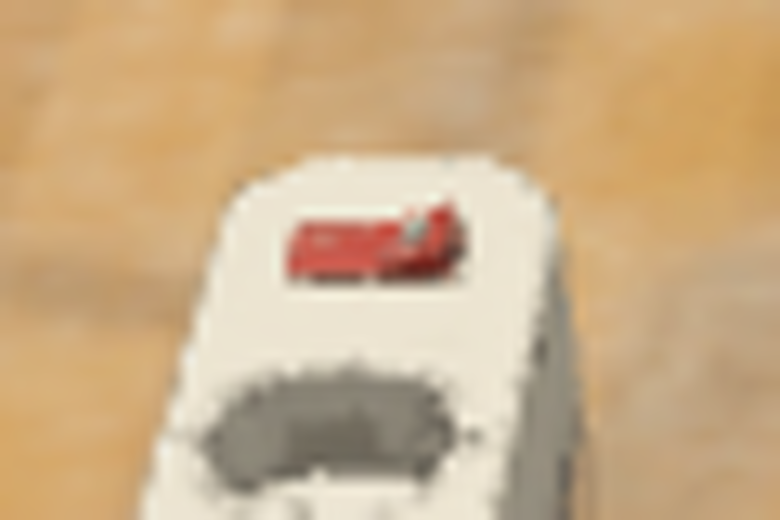

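The rocker's +x half is now flush and the -x half raised, with the tip stopped at about 43 mm, so it is fully over. The strip hasn't moved. The second stop press ended at the same 0.0407 under 30 N, so that was the end stop. Now the start key.

```bash
python3 - <<'E'
from workcell import env
from h import *
env.goto([.4502,-.1815,.12],[-90,0,90])
press(env,.4502,-.1815,[-90,0,90],.055,.032,30)
env.goto([0.46,-0.11,0.22],[-90,0,90])
p=env.grab_frame("wrist");crop(p,270,20,400,200,3,"pics/key.png")
print(env.read_state()["clock"])
E
```

```text
hit True [ 0.4516 -0.1817  0.0397] [-0.9  1.8  7.2] 27.2167
28.4583
```

View pics/key.png

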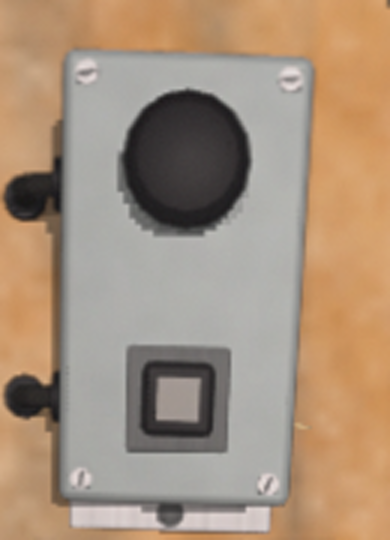

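The key stopped at z = 0.0397, which is 1 mm lower than the stop and matches 64 against 65 mm. The stop is out again, with its shadow back. Last press on the stop.

```bash
python3 - <<'E'
from workcell import env
from h import *
env.goto([.448,-.2525,.09],[-90,0,90])
press(env,.448,-.2525,[-90,0,90],.06,.034,30)
env.goto([0.46,-0.11,0.22],[-90,0,90])
p=env.grab_frame("wrist");crop(p,270,20,400,200,3,"pics/last.png")
p=env.grab_frame("side");cv2.imwrite("pics/sidelast.png",p["image"])
print(env.read_state()["clock"])
E
```

```text
hit True [ 0.4486 -0.2527  0.0407] [-1.1  1.1  6.8] 30.1917
31.65
```

View pics/last.png

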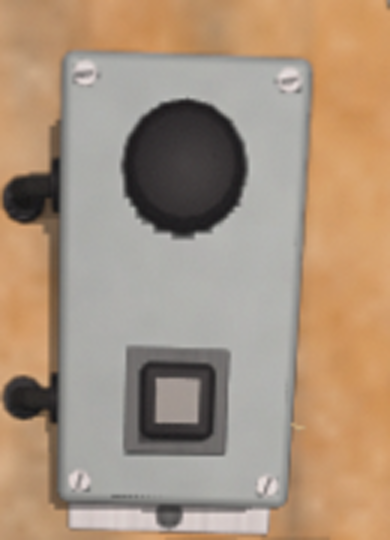

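View pics/sidelast.png

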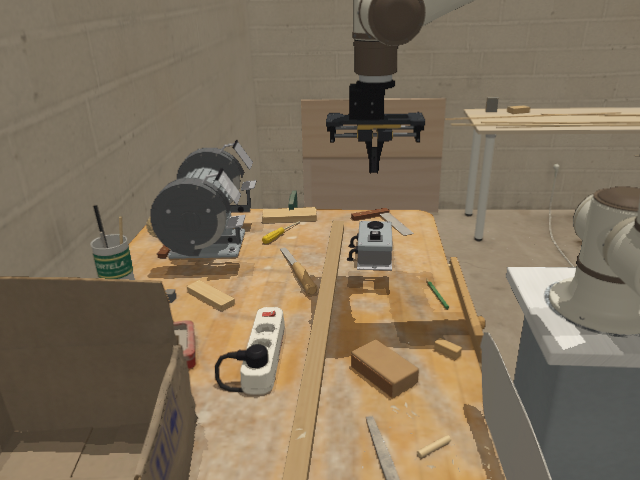

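The stop is in again at the same end-stop height, and the key is out. The strip, chisel, block and square are where they were. The arm is clear of everything, so I'm handing in.

```bash
python3 -c "
from workcell import env
env.close_job()"
```

```text
the job is handed in; nothing more can be done
```

The job is done and handed in: I pressed the stop button, then the rocker's raised +x half, then the start key, then the stop button again. The last clock reading before hand-in was 31.65 s of the 45 s allowed.

**What failed or disagreed**
- **First stop press:** it touched nothing. The camera views showed the real fingertips end about 20–24 mm short of the reported TCP, so I went lower and let the force limit end each press.
- **Which half of the rocker was raised:** my first reading of the picture was wrong (-x). Views from both sides and triangulation showed it was +x before I pressed.
- **Force after each press:** the reading taken after each press stopped was only 5–7 N. I judged "fully in" by the height and by the force limit tripping.

**Last checks**
- **Stop button:** all three presses that made contact ended at the same TCP height of 40.7 mm, under force limits of 20 and 30 N. The first of these was re-pressed once as a check. The last picture shows the stop in and the key out.
- **Start key:** it ended 1 mm lower, as its given height says it should. The stop came out again when the key went in.
- **Rocker:** it stopped with the tip at about 43 mm, and the picture shows it fully over to off.
- **Bystanders:** the side view shows no visible shift of the power strip, chisel, sanding block or try square.

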